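# Grease the spindle bearing

## Robot

A 6-joint arm with a two-finger parallel gripper is mounted at the origin on the work surface. World frame = base frame: x ahead of the robot, y to its left, z up, the work surface at z = 0. Lengths are in mm, angles in degrees, forces in N, time in s.
With the tool pointing down it reaches from about 300 to 850 mm from the base axis. Payload 4.2 kg.
Tool frame: the origin (TCP) lies at the very end of the fingers, on their centre line; the grasp point (between the pads) lies 19 mm behind it; z points along the fingers, y is the line along which they close (so a half turn about z gives the same grasp; the last joint's range is limited). The gripper opens to 91 mm and grips with 3 to 60 N. Pads are 32 mm wide; open, the fingers measure 118 mm over their backs; the gripper's body (76 mm by 178 mm) begins 60 mm behind the grasp point.
Start: joints at [-66.921, 18.312, 89.639, -0, 72.044, -1.146], TCP at [235.936, -524.383, 213.976] pointing down, gripper open.
Joint ranges: [-177.97, 177.97], [-48.28, 115.42], [12.27, 149.76], [-77.06, 257.06], [2.81, 150.46], [-146.56, 146.56]. Speed limits (degrees/s): [147.25, 147.25, 180, 180, 180, 180].

## Interface

Orientations are given as [roll, pitch, yaw] about the fixed x, y, z axes, in that order (R = Rz(yaw) Ry(pitch) Rx(roll)).
In Python, from workcell import env, eyes gives the robot as it stands.
- The arm moves only by the tool send_rows, never from a script. Its argument "targets" is text: rows parted by semicolons, each of 7 numbers parted by spaces: the shift along the tool's x, y, z in m, then the turn, a rotation vector about the tool's x, y, z in degrees, then the opening in per cent of the stroke, from 0 (shut) to 100 (fully open). A call has 1 to 12 rows; each row is the pose to reach, as a shift and turn from the pose commanded when the call began, along the tool's axes at that moment; what a row does not reach only later rows make up. A row lasts 1/12 s, in which the tool goes at most 41.7 mm and 7.16 degrees, less where a joint would pass 70% of its speed; a pose out of reach is approached as far as the arm can. A call with a gripper value outside its range is refused whole. The fingers move at their own pace and stop on an object; "grip_force" is the grip in N (left out, the last holds). Time passes only in rows, so rows that repeat a pose let the fingers close. It gives the time, the measured TCP pose, the force, the opening and the grip force at its end, in the units of the state.
- env.state(): the state, without advancing time (a new reading comes with each control period).
- eyes.grab_frame(name): name is "scene" or "top" or "wrist"; returns a dict with "image" (420x560x3 uint8, blue, green, red), "fovy" (degrees; the focal length in pixels is half the picture's height over the tangent of half this angle, whatever the lens; pixels are square), "cx", "cy" (the principal point, pixels), "eye" and "attitude" of the camera in the world. Camera axes: x right, y up, looking along -z (the intrinsics and any distortion apply to the point x, -y, -z); pixel columns grow to the right and rows downward; lengths in mm; the calibration is good to about 2 mm. A picture is of the moment at which its call begins. There is no depth.
- env.job_done(): hands the job in; it is judged then, once.
The state is a dict: "time_s": time; "qpos": joint angles; "qvel": joint speeds; "effort": joint torques, N m; "ee_pos": TCP position; "ee_rot": TCP orientation; "force": force on the tool from outside, world axes, zero at the start; "torque": the same for the moment, N m; "gripper_width": finger opening in mm; "gripper_force": force on a finger pad.
Only numpy, scipy, OpenCV 4.12 (cv2) and the standard library are available. Lean on these libraries where they do the work, as an engineer would, in place of code of your own. Each camera call takes 0.05 s, during which the arm holds its last target. There are 200 camera calls.

## Task

Take the push-type grease gun out of its wooden stand and press its nozzle squarely, in line with the leaning ball nipple, onto the nipple of the spindle's bearing until it snaps on. Then keep pushing until the sprung nozzle is more than half way into the barrel, and finish while still gripping the gun and holding it pressed in against its spring; do not let go. Leave the loose stoppers and the tin where they are.

Things in the scene. Friction and masses are not known exactly. Their poses are not given: they have to be found in the camera images.
- gun: push grease gun, 0.45 kg, round aluminium barrel 32 mm wide, black end cap, hanging upright in the stand. z axis: along the barrel, nozzle to cap; origin: centre of the nozzle's mouth when fully out (moves with the barrel). Along z: steel nozzle 28 mm wide 0-30 mm, thin rod to 50, barrel 50-160, collar (44 wide) 90-96; grip the free barrel, 96-160 mm
- coupler (a joint): how far the sprung nozzle is pushed into the barrel: 0 m fully out, 0.016 m fully in. The spring resists with 8 N at the start, 16 N at full stroke (500 N/m). Two spring jaws inside the nozzle snap over the nipple's ball at a push of about 7 N
- coupler_mouth (a point): centre of the nozzle's open mouth (20 mm bore, 23 mm deep, facing the gun's -z); moves with the sprung nozzle
- coupler_seat (a point): point 15 mm inside the nozzle's mouth on its axis, where the nipple's ball centre sits once the nozzle has snapped on; its z axis is the gun's axis
- nipple (a point): centre of the steel ball (16 mm in diameter) at the end of the grease nipple; z axis points outward along the nipple, 30 degrees from vertical, leaning to the spindle's -x (the robot's side). Below the ball: 9 mm stem, 14 mm collar (top 21 mm below the ball centre), bearing housing (30 mm below)
- spindle: fixed: plywood board 160 x 250 x 20 mm with two grey pillow-block bearings 150 mm apart (72 mm across, 93 mm high), a 25 mm shaft along y, 57 mm up, and a 68 mm pulley between. The nipple is on the -y bearing. Origin on the bench under that bearing; board from y = -45 to +205 mm; nipple ball 33 mm to -x, 114 mm up
- stand: fixed wooden stand 90 x 90 mm (foot 110 x 110 mm) and 100 mm high with a hole through its top, in which the gun hangs: the collar rests on the top. Origin under its centre
- stopper0: a turned bottle stopper standing on its wooden head (42 mm wide) with a pale plug up, 75 mm tall; a bystander, origin at its underside
- stopper1: a turned bottle stopper standing on its wooden head (42 mm wide) with a pale plug up, 75 mm tall; a bystander, origin at its underside
- stopper2: a turned bottle stopper standing on its wooden head (42 mm wide) with a pale plug up, 75 mm tall; a bystander, origin at its underside
- stopper3: a turned bottle stopper standing on its wooden head (42 mm wide) with a pale plug up, 75 mm tall; a bystander, origin at its underside
- tin: an open steel tin 80 mm wide and 90 mm tall, a bystander
Mind the look-alikes: they are no part of the job. There is more than one size of the gun; the one meant has the size given above.

How it is judged (in metres and radians):
On the way, in this order (a step that is already met when the one before it is completed fails the run):
1. the gun is lifted clear out of the stand (z of gun in the frame of stand above 0.08 m and contact force between gun and stand below 0.1 N and contact force between the fingers and gun above 2 N), for 0.1 s.
2. the nozzle has snapped onto the nipple's ball, in line with the nipple (distance between nipple and coupler_seat below 0.004 m and angle between the z axis of coupler_seat and the z axis of nipple, either way round below 0.16 rad), for 0.2 s.
At the end, for the whole second after the job is handed in: at the end the nozzle is snapped on (ball centre within 4 mm of its seat), in line with the nipple within 0.16 rad, pushed in by more than 7 mm (of 16), bearing on the nipple with more than 5 N, with the fingers gripping the gun (all of step 2 and value of joint coupler above 0.007 m and contact force between gun and spindle above 5 N and contact force between the fingers and gun above 2 N); the arm keeps its last pose, push and grip.
It fails at once if a bystander is shifted by more than 3 cm (distance of any of stopper0, stopper1, stopper2, stopper3, tin from where it was at the start of the episode above 0.03 m).
It also fails if it takes over 38 s, if anything falls off the work surface, if the arm or the gripper's body presses on something with over 40 N, if the wrist force passes 120 N, or if a joint passes its speed limit or range.

## Working session

There is one attempt and no reset: what is moved stays moved. The work goes in short steps, Python scripts to look and compute and a tool call to move; the robot and the scene stay as the last step left them, time stands still between calls to the robot, and variables do not carry over. Pictures are saved under pics/ and viewed, at most 10 in all, crops included, and the job is handed in when it is done.

Besides the shell and the picture viewer there is one more tool, called by a JSON object that holds its "op" and its "data", one argument or row to a line. send_rows: Moves the arm, as the interface text tells. Its arguments: {"type":"object","properties":{"targets":{"type":"string"},"grip_force":{"type":"number"}},"required":["targets"]}

```bash
ls; mkdir -p pics
python3 - <<'E'
from workcell import env, eyes
import cv2
print(env.state())
for n in("scene","top","wrist"):
    f=eyes.grab_frame(n); cv2.imwrite(f"pics/{n}0.png",f["image"]); print(n,{k:v for k,v in f.items() if k!="image"})
E
```

```text
pics
{'time_s': 0.0, 'qpos': array([-6.69197859e+01,  1.83548496e+01,  8.97064841e+01,  4.41675834e-04,
        7.20431137e+01, -1.14585076e+00]), 'qvel': array([-0.02730122,  0.05918131, -0.1066383 , -0.02177513,  0.05098515,
       -0.05426399]), 'effort': array([ 1.47736740e-03, -4.12454081e+01, -2.31971884e+01,  7.28842034e-02,
        4.58280765e-02, -1.73732460e-04]), 'ee_pos': array([ 235.75231551, -523.90133509,  213.08758327]), 'ee_rot': array([-1.79895582e+02, -2.50851715e-03,  2.42259260e+01]), 'force': array([0.44355644, 0.80644566, 0.69070801]), 'torque': array([-0.02730597,  0.07262519,  0.04408047]), 'gripper_force': 0.0, 'gripper_width': 91.00780529471419}
scene {'fovy': 51.180841016922386, 'cx': 271.5184432231916, 'cy': 205.88681580137924, 'eye': array([1048.84530614,  271.46909671,  698.94058742]), 'attitude': array([4.62681649e+01, 4.40448088e-02, 1.30260935e+02])}
top {'fovy': 55.12705247779659, 'cx': 284.8090458361964, 'cy': 208.45759494888628, 'eye': array([ 448.37970652, -138.38317314, 1049.06459028]), 'attitude': array([  6.78845853,  -0.17370887, -89.07152136])}
wrist {'fovy': 65.68358363177475, 'cx': 273.4776942622008, 'cy': 205.995154174887, 'eye': array([ 297.4481276 , -496.90150164,  384.33854911]), 'attitude': array([-13.82400607,   0.08986763, -65.7838255 ])}
```

View pics/scene0.png

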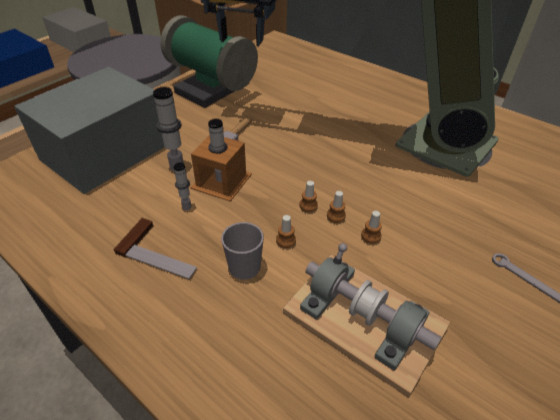

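View pics/top0.png

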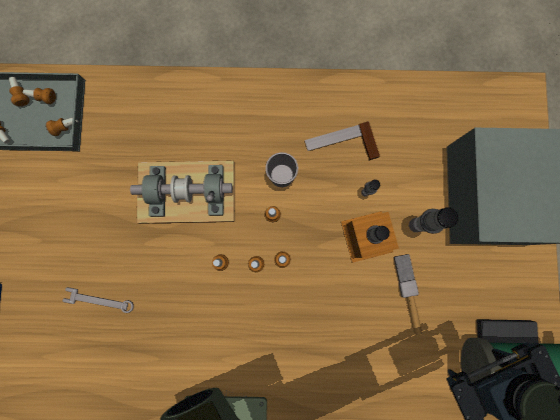

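```bash
cat > h.py <<'E'
import numpy as np, cv2
from scipy.spatial.transform import Rotation as R
from workcell import env, eyes
def cam(f):
    return R.from_euler('xyz',f['attitude'],degrees=True).as_matrix(), np.array(f['eye']), 210/np.tan(np.radians(f['fovy']/2))
def ray(f,u,v):
    M,e,F=cam(f); d=M@np.array([(u-f['cx'])/F,-(v-f['cy'])/F,-1]); return e,d/np.linalg.norm(d)
def plane(f,u,v,z):
    e,d=ray(f,u,v); return e+d*(z-e[2])/d[2]
def tri(*o):
    A=np.zeros((3,3));b=np.zeros(3);L=[ray(*q) for q in o]
    for e,d in L:
        P=np.eye(3)-np.outer(d,d);A+=P;b+=P@e
    p=np.linalg.solve(A,b); return p,[round(float(np.linalg.norm(np.cross(p-e,d))),1) for e,d in L]
def proj(f,p):
    M,e,F=cam(f); q=M.T@(np.array(p)-e); return f['cx']+F*q[0]/-q[2], f['cy']-F*q[1]/-q[2]
E
python3 - <<'E'
import pickle
from h import *
F={n:eyes.grab_frame(n) for n in("scene","top")}
pickle.dump(F,open('F.pkl','wb'))
def crop(n,u,v,w,h,s): return cv2.resize(F[n]['image'][v:v+h,u:u+w],None,fx=s,fy=s,interpolation=cv2.INTER_CUBIC)
a=crop('scene',155,85,100,75,4);b=crop('scene',300,230,100,75,4)
c=crop('top',340,165,100,75,4);d=crop('top',175,155,100,75,4)
cv2.imwrite('pics/c1.png',np.vstack([np.hstack([a,b]),np.hstack([c,d])]))
for n,u,v in(('scene',0,0),):print(F[n].keys())
E
```

```text
dict_keys(['image', 'fovy', 'cx', 'cy', 'eye', 'attitude'])
```

View pics/c1.png

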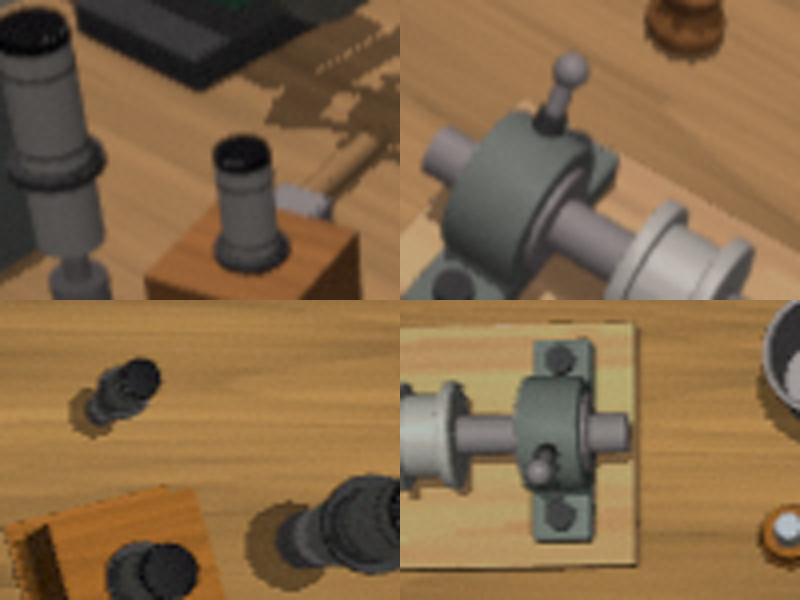

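Run:
```python
import pickle
from h import *
np.set_printoptions(precision=1,suppress=True)
F=pickle.load(open('F.pkl','rb'));S,T=F['scene'],F['top']
c=lambda f,x,y,u,v:(f,u+x/4-.375,v+y/4-.375)
print('ball',tri(c(S,171,70,300,230),c(T,141,170,175,155)))
print('cap',tri(c(S,242,150,155,85),c(T,170,271,340,165)))
print('bigcap',tri(c(S,35,30,155,85),(T,448.5,217)))
# cap masks
for f,(u,v,w,h) in((S,(205,112,22,22)),(T,(372,222,24,24))):
    g=f['image'][v:v+h,u:u+w].max(2); n,l,s,ce=cv2.connectedComponentsWithStats((g<45).astype('uint8')); print([(s[i].tolist(),ce[i]+[u,v]) for i in range(1,n) if s[i,4]>15])
# stand top: four corners in scene
for f,p in ((S,[(145,278),(253,208),(358,240),]),): print([plane(*c(f,x,y,155,85),100) for x,y in p])
# board edges in top at z=20: right edge, via colour mask
I=T['image'];hsv=cv2.cvtColor(I,cv2.COLOR_BGR2HSV)
m=np.zeros(I.shape[:2],'uint8');m[150:235,125:245]=1
m&=((I[...,2]>185)&(I[...,0]>85)).astype('uint8')
cs=cv2.findContours(m,0,1)[0];cc=np.vstack([q for q in cs if len(q)>20]);r=cv2.minAreaRect(cc);b=cv2.boxPoints(r);print('board',r);P=np.array([plane(T,x,y,20) for x,y in b]);print(P,np.linalg.norm(P-np.roll(P,1,0),axis=1))
```

```text
ball (array([583. ,  37.9, 114.1]), [1.2, 1.2])
cap (array([ 503.7, -352.9,  168.6]), [0.5, 0.5])
bigcap (array([ 534.7, -481.9,  208.6]), [1.9, 1.9])
[([4, 7, 13, 10, 100], array([215.1, 123.6]))]
[([2, 4, 15, 15, 167], array([381.1, 232.6]))]
[array([ 560. , -381.4,  100. ]), array([ 472.4, -383.7,  100. ]), array([ 455.8, -314.4,  100. ])]Traceback (most recent call last):
  File "<stdin>", line 18, in <module>
    return _nx.concatenate(arrs, 0, dtype=dtype, casting=casting)
           ~~~~~~~~~~~~~~~^^^^^^^^^^^^^^^^^^^^^^^^^^^^^^^^^^^^^^^
ValueError: need at least one array to concatenate
```

```bash
cat >> h.py <<'E'
def delta(p0,r0,p1,r1):
    A=R.from_euler('xyz',r0,degrees=True);B=R.from_euler('xyz',r1,degrees=True)
    return np.round(A.inv().apply(np.array(p1)-p0)/1000,4), np.round((A.inv()*B).as_rotvec(degrees=True),2)
E
python3 - <<'E'
from h import *
p0=[235.936,-524.383,213.976];r0=[180,0,24.226]
print(delta(p0,r0,[300,-500,300],[180,0,35]),delta(p0,r0,[500,-350,290],[180,0,80]))
E
```

```text
(array([ 0.0684,  0.0041, -0.086 ]), array([  0.  ,   0.  , -10.77])) (array([ 0.3124, -0.0507, -0.076 ]), array([  0.  ,   0.  , -55.77]))
```

{"op": "send_rows", "data": {
  "targets": "0.068 0.004 -0.086 0 0 -10 100;0.068 0.004 -0.086 0 0 -10 100;0.068 0.004 -0.086 0 0 -10 100;0.312 -0.051 -0.076 0 0 -56 100;0.312 -0.051 -0.076 0 0 -56 100;0.312 -0.051 -0.076 0 0 -56 100;0.312 -0.051 -0.076 0 0 -56 100;0.312 -0.051 -0.076 0 0 -56 100;0.312 -0.051 -0.076 0 0 -56 100;0.312 -0.051 -0.076 0 0 -56 100;0.312 -0.051 -0.076 0 0 -56 100;0.312 -0.051 -0.076 0 0 -56 100",
  "grip_force": 60
}}

```text
time_s: 1.25
ee_pos: [499.5, -349.7, 289.7]
ee_rot: [-180.0, 0.0, 80.2]
force: [0.4, -0.4, -0.2]
gripper_width: 91.5
gripper_force: 0.0
```

Run:
```python
from h import *
import pickle
np.set_printoptions(precision=2,suppress=True)
s=env.state();print(s['time_s'],s['ee_pos'],s['ee_rot'],s['qpos'],s['force'])
f=eyes.grab_frame('wrist');pickle.dump(f,open('W1.pkl','wb'));cv2.imwrite('pics/w1.png',f['image']);print(f['eye'],f['attitude'],proj(f,[503.7,-352.9,168.6]))
```

```text
1.25 [ 499.48 -349.72  289.69] [-179.95    0.02   80.18] [-36.06  19.59  76.95  -0.04  83.5  -26.23] [ 0.41 -0.37 -0.22]
[ 511.74 -284.    460.79] [-13.83   0.08  -9.83] (np.float64(278.09429762309236), np.float64(203.19545261699284))
```

View pics/w1.png

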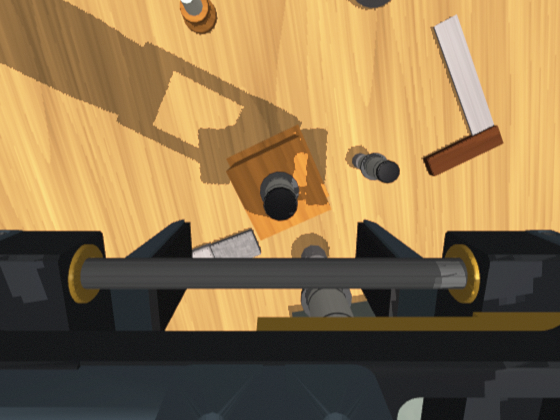

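Run:
```python
from h import *
import pickle
np.set_printoptions(precision=2,suppress=True)
f=pickle.load(open('W1.pkl','rb'));F=pickle.load(open('F.pkl','rb'))
g=f['image'][170:230,250:310].max(2)
n,l,s,ce=cv2.connectedComponentsWithStats((g<40).astype('uint8'))
for i in range(1,n):
    if s[i,4]>100:
        print(s[i],ce[i]+[250,170]); 
        c=cv2.findContours((l==i).astype('uint8'),0,1)[0][0];print(cv2.minEnclosingCircle(c))
print(tri((F['scene'],215.1,122.2),(F['top'],382.1,232.4),(f,281,204)))
for z in(168,170):print(plane(f,281,204,z))
```

```text
[ 14  17  32  33 817] [279.82 203.1 ]
((29.659574508666992, 33.09574508666992), 16.467912673950195)
(array([ 504.64, -353.19,  168.74]), [1.3, 0.7, 1.8])
[ 506.2  -354.25  168.  ]
[ 506.24 -353.77  170.  ]
```

Run:
```python
from h import *
p0=[235.936,-524.383,213.976];r0=[180,0,24.226]
p=R.from_euler('xyz',r0,degrees=True).apply([312,-51,-76])+p0
print(p,delta(p,[180,0,80.226],[505,-353.5,116],[180,0,80.226]))
```

```text
[ 499.53222776 -349.84925338  289.976     ] (array([-0.0027,  0.006 ,  0.174 ]), array([0., 0., 0.]))
```

{"op": "send_rows", "data": {
  "targets": "-0.003 0.006 0.03 0 0 0 100;-0.003 0.006 0.06 0 0 0 100;-0.003 0.006 0.09 0 0 0 100;-0.003 0.006 0.12 0 0 0 100;-0.003 0.006 0.145 0 0 0 100;-0.003 0.006 0.16 0 0 0 100;-0.003 0.006 0.17 0 0 0 100;-0.003 0.006 0.174 0 0 0 100;-0.003 0.006 0.174 0 0 0 100;-0.003 0.006 0.174 0 0 0 60;-0.003 0.006 0.174 0 0 0 45;-0.003 0.006 0.174 0 0 0 40"
}}

```text
time_s: 2.3
ee_pos: [505.5, -354.4, 117.3]
ee_rot: [179.9, 0.1, 80.2]
force: [-0.4, 0.4, 0.2]
gripper_width: 73.9
gripper_force: 0.0
```

{"op": "send_rows", "data": {
  "targets": "0 0 0 0 0 0 30;0 0 0 0 0 0 20;0 0 0 0 0 0 10;0 0 0 0 0 0 0;0 0 0 0 0 0 0;0 0 0 0 0 0 0;0 0 0 0 0 0 0",
  "grip_force": 60
}}

```text
time_s: 2.88
ee_pos: [504.9, -353.8, 115.9]
ee_rot: [-180.0, 0.0, 80.2]
force: [0.2, 0.7, 0.2]
gripper_width: 31.3
gripper_force: 60.0
```

{"op": "send_rows", "data": {
  "targets": "0 0 -0.01 0 0 0 0;0 0 -0.025 0 0 0 0;0 0 -0.045 0 0 0 0;0 0 -0.07 0 0 0 0;0 0 -0.095 0 0 0 0;0 0 -0.12 0 0 0 0;0 0 -0.145 0 0 0 0;0 0 -0.17 0 0 0 0;0 0 -0.19 0 0 0 0;0 0 -0.2 0 0 0 0;0 0 -0.2 0 0 0 0;0 0 -0.2 0 0 0 0"
}}

```text
time_s: 3.88
ee_pos: [504.6, -353.6, 315.3]
ee_rot: [-179.9, -0.0, 80.2]
force: [-1.0, 0.4, -4.1]
gripper_width: 31.3
gripper_force: 60.0
```

Run:
```python
from h import *
f=eyes.grab_frame('wrist');g=eyes.grab_frame('scene');print(env.state()['ee_pos'],env.state()['force'])
cv2.imwrite('pics/l.png',np.hstack([cv2.resize(f['image'],(400,300)),g['image'][0:225,60:360].repeat(1,0) if 0 else cv2.resize(g['image'][0:225,60:360],(400,300))]))
```

```text
[ 504.22947301 -353.28648253  313.84299513] [-0.93272174 -0.06953491 -3.6418345 ]
```

View pics/l.png

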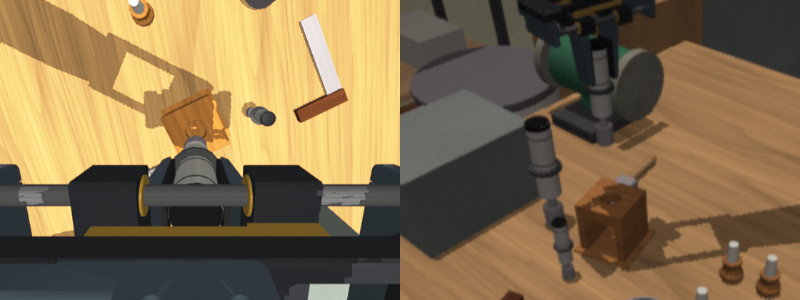

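```bash
cat >> h.py <<'E'
def goal(ball,s,psi=1.5,tilt=30,L=106.,ax=0.):
    # tool pose with gun axis along nipple, mouth s mm outward of the ball
    c,si=np.cos(np.radians(psi)),np.sin(np.radians(psi));t=np.radians(tilt)
    n=np.array([-np.sin(t)*c,-np.sin(t)*si,np.cos(t)]);x=np.array([-si,c,0]);z=-n
    M=np.column_stack([x,np.cross(z,x),z]);return np.array(ball)+(s+L)*n-ax*x, R.from_matrix(M).as_euler('xyz',degrees=True)
E
python3 - <<'E'
from h import *
p0=[235.936,-524.383,213.976];r0=[180,0,24.226]
p=R.from_euler('xyz',r0,degrees=True).apply([312,-51,-76])+p0
r1=[180,0,80.226]
p=R.from_euler('xyz',r1,degrees=True).apply([-3,6,-26])+p
g=goal([583,37.9,114.1],70)
print(p,g,delta(p,r1,*g))
E
```

```text
[ 504.93585102 -353.82428239  315.976     ] (array([495.0301554 ,  35.59642855, 266.52047107]), array([1.50000000e+02, 1.27222187e-14, 9.15000000e+01])) (array([ 0.3821, -0.0759,  0.0495]), array([-29.9 ,   2.95, -11.01]))
```

{"op": "send_rows", "data": {
  "targets": "0.1 -0.02 0 -6 0.6 -2 0;0.2 -0.04 0.02 -12 1.2 -5 0;0.3 -0.06 0.03 -20 2 -8 0;0.382 -0.076 0.0495 -29.9 2.95 -11 0;0.382 -0.076 0.0495 -29.9 2.95 -11 0;0.382 -0.076 0.0495 -29.9 2.95 -11 0;0.382 -0.076 0.0495 -29.9 2.95 -11 0;0.382 -0.076 0.0495 -29.9 2.95 -11 0;0.382 -0.076 0.0495 -29.9 2.95 -11 0;0.382 -0.076 0.0495 -29.9 2.95 -11 0;0.382 -0.076 0.0495 -29.9 2.95 -11 0;0.382 -0.076 0.0495 -29.9 2.95 -11 0"
}}

```text
time_s: 4.98
ee_pos: [493.1, 36.8, 264.2]
ee_rot: [150.3, 0.0, 91.7]
force: [-0.2, -0.8, -4.5]
gripper_width: 31.3
gripper_force: 60.0
```

{"op": "send_rows", "data": {
  "targets": "0 0 0 0 0 0 0;0 0 0 0 0 0 0;0 0 0 0 0 0 0"
}}

```text
time_s: 5.23
ee_pos: [494.8, 34.3, 266.2]
ee_rot: [150.0, 0.0, 91.4]
force: [-0.2, 0.3, -3.4]
gripper_width: 31.3
gripper_force: 60.0
```

Run:
```python
from h import *
import pickle
np.set_printoptions(precision=2,suppress=True)
s=env.state();print(s['time_s'],s['ee_pos'],s['ee_rot'],s['qpos'],s['force'])
F={n:eyes.grab_frame(n) for n in('wrist','scene','top')};pickle.dump(F,open('G.pkl','wb'))
w,S,T=F['wrist'],F['scene'],F['top']
for n,f in F.items():
    Rt=R.from_euler('xyz',s['ee_rot'],degrees=True)
    print(n,'mouth',np.array(proj(f,s['ee_pos']+Rt.apply([0,0,106]))),'ball',np.array(proj(f,[583,37.9,114.1])))
cr=lambda f,u,v:cv2.resize(f['image'][v:v+75,u:u+100],(400,300),interpolation=cv2.INTER_CUBIC)
u,v=map(int,proj(S,[570,37,150]));a,b=map(int,proj(T,[560,37,150]))
o=[(u-50,v-37),(a-50,b-37)];print(o)
cv2.imwrite('pics/g.png',np.vstack([np.hstack([cr(S,*o[0]),cr(T,*o[1])]),np.hstack([cv2.resize(w['image'],(400,300)),cv2.resize(w['image'][60:210,175:375],(400,300))])]))
```

```text
5.2333 [494.82  34.29 266.16] [150.05   0.01  91.36] [  3.3   -5.03 116.01  -1.55  39.09   2.88] [-0.21  0.33 -3.36]
wrist mouth [272.74 204.49] ball [273.41 187.99]
scene mouth [355.93 211.29] ball [341.7  247.13]
top mouth [204.85 209.32] ball [209.42 197.36]
[(297, 191), (156, 168)]
```

View pics/g.png

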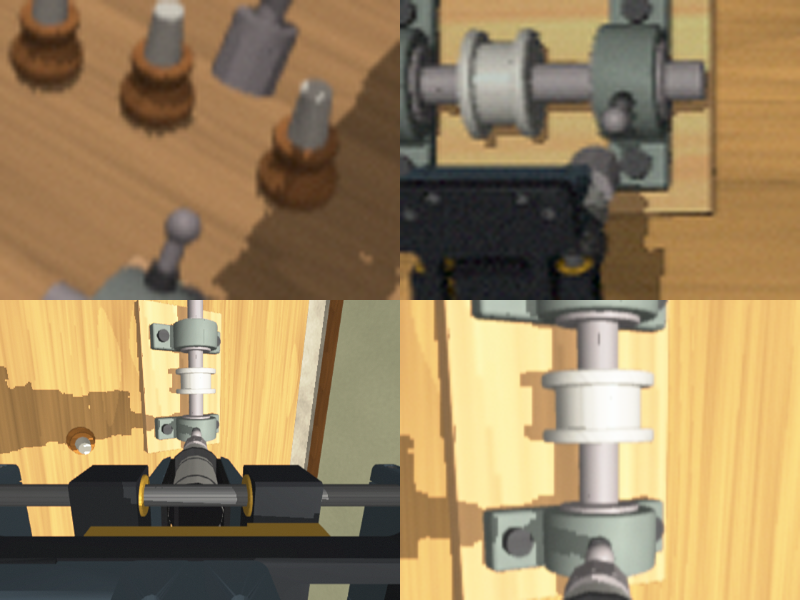

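Run:
```python
from h import *
import pickle
np.set_printoptions(precision=2,suppress=True)
F=pickle.load(open('G.pkl','rb'));p=np.array([494.82,34.29,266.16]);Rt=R.from_euler('xyz',[150.05,.01,91.36],degrees=True)
out=[]
for n,f,(u,v),(w,h),k in(('scene',F['scene'],(336,188),(50,75),8),('top',F['top'],(190,180),(40,37),8),('wrist',F['wrist'],(245,170),(60,54),6)):
    im=cv2.resize(f['image'][v:v+h,u:u+w],None,fx=k,fy=k,interpolation=cv2.INTER_CUBIC)
    for P,c in((p+Rt.apply([0,0,106]),(0,0,255)),(p+Rt.apply([0,0,76]),(0,255,255)),([583,37.9,114.1],(0,255,0))):
        a,b=proj(f,P);cv2.drawMarker(im,(int((a-u+.5)*k),int((b-v+.5)*k)),c,1,10);print(n,a,b)
    out.append(im);print(im.shape)
C=np.zeros((600,760,3),'uint8');C[:600,:400]=out[0];C[:296,400:720]=out[1];o=out[2][:300];C[300:600,400:760]=o
cv2.imwrite('pics/z.png',C)
```

```text
scene 355.93668012078905 211.2985167613642
scene 362.59421759867246 195.45219697121556
scene 341.7029340409887 247.12677407433426
(600, 400, 3)
top 204.8494615030452 209.32699754107298
top 202.35101590027273 214.9229957525975
top 209.42238656967993 197.3605232519432
(296, 320, 3)
wrist 272.7335629316538 204.47909471614054
wrist 272.62827113117027 213.4228650461595
wrist 273.4117001218624 187.98973586155336
(324, 360, 3)
```

View pics/z.png

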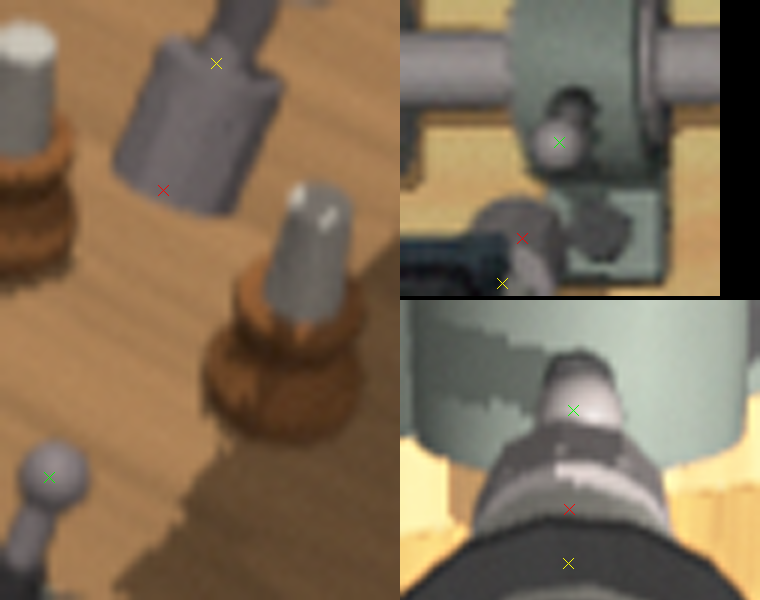

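{"op": "send_rows", "data": {
  "targets": "0 0.001 0.02 0 0 0 0;0 0.001 0.035 0 0 0 0;0 0.001 0.045 0 0 0 0;0 0.001 0.053 0 0 0 0;0 0.001 0.057 0 0 0 0;0 0.001 0.057 0 0 0 0;0 0.001 0.057 0 0 0 0"
}}

```text
time_s: 5.97
ee_pos: [524.4, 36.2, 217.8]
ee_rot: [150.0, 0.0, 91.5]
force: [-0.3, 0.2, -3.9]
gripper_width: 31.6
gripper_force: 60.0
```

Run:
```python
from h import *
import pickle
s=env.state();print(s['ee_pos'],s['force'])
F={n:eyes.grab_frame(n) for n in('wrist','scene','top')}
for (n,(u,v),(w,h),k) in (('scene',(320,210),(50,55),8),('top',(190,180),(40,37),8),('wrist',(245,170),(60,54),6)):pass
C=np.zeros((600,760,3),'uint8')
z=lambda n,u,v,w,h,k:cv2.resize(F[n]['image'][v:v+h,u:u+w],None,fx=k,fy=k,interpolation=cv2.INTER_CUBIC)
C[:600,:400]=z('scene',325,195,50,75,8);C[:296,400:720]=z('top',190,180,40,37,8);C[300:600,400:760]=z('wrist',245,165,60,50,6)
cv2.imwrite('pics/z2.png',C)
```

```text
[524.41969693  36.24794139 217.82774906] [-0.33683866  0.21377124 -3.92485761]
```

View pics/z2.png

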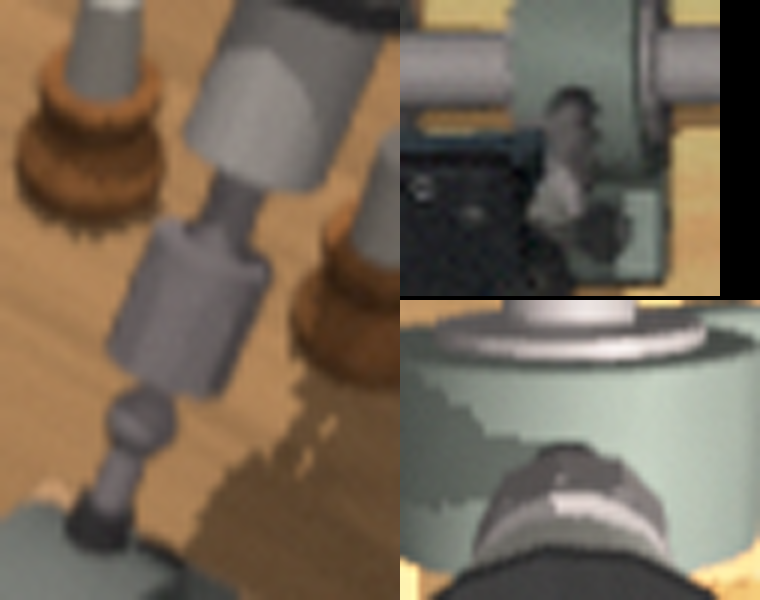

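Run:
```python
from h import *
f=eyes.grab_frame('scene')
k=8;u,v,w,h=325,195,50,75
im=cv2.resize(f['image'][v:v+h,u:u+w],None,fx=k,fy=k,interpolation=cv2.INTER_CUBIC)
sat=im.max(2).astype(int)-im.min(2)
def run(y,x0):
    m=sat[y]<38;a=b=x0
    while a>0 and m[a-1]:a-=1
    while b<399 and m[b+1]:b+=1
    return a,b
for y in list(range(285,345,12)): 
    a,b=run(y,190 if y<320 else 170);print('noz',y,a,b,(a+b)/2)
for y in range(396,456,8):
    a,b=run(y,140);print('ball',y,a,b,(a+b)/2)
for y in range(460,500,8):
    a,b=run(y,125);print('stem',y,a,b,(a+b)/2)
```

```text
noz 285 130 268 199.0
noz 297 127 262 194.5
noz 309 121 258 189.5
noz 321 116 253 184.5
noz 333 111 247 179.0
ball 396 121 173 147.0
ball 404 113 173 143.0
ball 412 109 174 141.5
ball 420 108 175 141.5
ball 428 108 175 141.5
ball 436 110 173 141.5
ball 444 111 167 139.0
ball 452 109 155 132.0
stem 460 105 145 125.0
stem 468 101 142 121.5
stem 476 98 140 119.0
stem 484 95 136 115.5
stem 492 83 133 108.0
```

{"op": "send_rows", "data": {
  "targets": "0 0 0.006 0 0 0 0;0 0 0.011 0 0 0 0;0 0 0.015 0 0 0 0;0 0 0.018 0 0 0 0;0 0 0.021 0 0 0 0;0 0 0.024 0 0 0 0;0 0 0.027 0 0 0 0;0 0 0.029 0 0 0 0;0 0 0.031 0 0 0 0;0 0 0.031 0 0 0 0;0 0 0.031 0 0 0 0"
}}

```text
time_s: 7.08
ee_pos: [539.4, 36.7, 190.9]
ee_rot: [150.0, 0.0, 91.5]
force: [-6.4, -0.2, 3.7]
gripper_width: 31.1
gripper_force: 60.0
```

{"op": "send_rows", "data": {
  "targets": "0 0 0.002 0 0 0 0;0 0 0.004 0 0 0 0;0 0 0.006 0 0 0 0;0 0 0.007 0 0 0 0;0 0 0.008 0 0 0 0;0 0 0.009 0 0 0 0;0 0 0.009 0 0 0 0;0 0 0.009 0 0 0 0;0 0 0.009 0 0 0 0;0 0 0.009 0 0 0 0"
}}

```text
time_s: 7.92
ee_pos: [543.6, 36.8, 183.6]
ee_rot: [150.0, 0.0, 91.5]
force: [-8.7, 0.2, 7.2]
gripper_width: 31.3
gripper_force: 60.0
```

Run:
```python
from h import *
s=env.state();d=s['force']-np.array([-.3,.2,-3.9]);n=np.array([-.5,-.013,.866]);print(s['ee_pos'],d,d@n)
F={n:eyes.grab_frame(n) for n in('wrist','scene')}
z=lambda n,u,v,w,h,k:cv2.resize(F[n]['image'][v:v+h,u:u+w],None,fx=k,fy=k,interpolation=cv2.INTER_CUBIC)
C=np.zeros((600,760,3),'uint8');C[:600,:400]=z('scene',325,195,50,75,8);C[300:600,400:760]=z('wrist',245,165,60,50,6)
cv2.imwrite('pics/z3.png',C)
```

```text
[543.63327047  36.81998706 183.55476152] [-8.42257962  0.01493802 11.07509739] 13.802129957305679
```

View pics/z3.png

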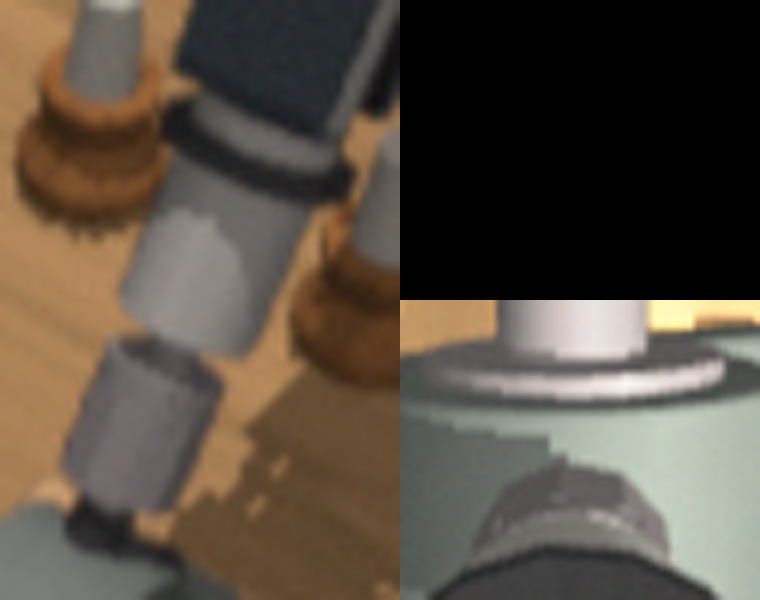

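```bash
python3 -c "
from workcell import env
print(env.job_done())"
```

```text
the job is handed in; nothing more can be done
None
```

I took the gun out of its stand, pressed its nozzle in line onto the nipple until it seated, pushed the nozzle about 11–12 mm in (from a push of about 14 N), and handed the job in with the gun still gripped and pressed; I never moved the stoppers or the tin, and the hand-in reported no verdict.

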